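# Turn the parts carousel to the empty bin and drop in the turned bobbin

## Task

On the woodturning bench, turn the parts carousel until its one empty bin stands squarely at the steel pointer on the stand. Then pick the turned bobbin (the cotton-reel shape) out from the other turned pieces and drop it into that bin, leaving the bin at the pointer.

Things in the scene. Friction and masses are not known exactly. Their poses are not given: they have to be found in the camera images.
- carousel (a joint): Angle of the carousel (sizes in mm): a plywood disc, diameter 344, top 35 above the bench, five bins 72 deg apart, four with stock, one empty. 0 = empty bin exactly at the pointer, a steel finger 62 tall, 203 from the axis, on the robot's side of the fixed stand; positive = anticlockwise from above (rad). Starts at 0.6 to 1.4 (turn it clockwise); stops at +-2.97; friction 0.06 N m holds it where left.
- handle (a point): Centre of the handle on the carousel's upright axis, 116 above the bench (sizes in mm): a dark wooden bar 70 long (this point's x), 16 wide (y), 32 tall (z), on a thin post of 14 diameter; turns with the disc. The empty bin lies towards this point's -x. All else on the carousel is under 80 above the bench.
- empty_bin (a point): Centre of the inner floor of the one empty bin, 115 from the carousel's axis, 40 above the bench; x along the radius, y along the other walls, z up. Square open plywood box, 80 inside, 90 outside, walls 5 thick, rim 35 above this floor. Turns with the carousel.
- bobbin_mid (a point): Centre (half-way up) of the pale wooden bobbin, upright on the bench among turned pieces of the same wood (plain cylinder, pointed finial, flat collar; at least 35 clear of it) (sizes in mm): 56 tall, two flanges of 50 diameter, 12 tall, waist 30 diameter; z along its axis, about 50 g. Grip across the flanges (50) from above.
There are look-alikes about, which are no part of the job. What is shaped like the part that bears bobbin_mid but blue or turquoise is not meant.

How it is judged:
By the outcome, as a careful person would: the job done as asked, in the order asked, and still so for the second after the job is handed in, with the robot touching nothing.
It also fails if it takes over 53 s, if anything falls off the work surface, if the arm or the gripper's body presses on something with over 40 N, if the wrist force passes 120 N, or if a joint passes its speed limit or range.

## Robot

A 6-joint arm with a two-finger parallel gripper is mounted at the origin on the work surface. World frame = base frame: x ahead of the robot, y to its left, z up, the work surface at z = 0. Lengths are in m, angles in rad, forces in N, time in s.
With the tool pointing down it reaches from about 0.35 to 0.775 m from the base axis. Payload 5.5 kg.
Tool frame: the origin (TCP) lies midway between the tips of the shut fingers; the grasp point (between the pads) lies hold_point_z behind it (hold_point_z is the distance from the TCP to the grasp point, in m); z points along the fingers, y is the direction in which the jaws open and shut (so a half turn about z gives the same grasp; the last joint's range is limited). The gripper opens to 85 mm and grips with 20 to 120 N. Pads are 22 mm wide; open, the fingers measure 114 mm over their backs; the gripper's body (76 mm by 85 mm) begins 54 mm behind the grasp point. The pads swing forward as they close: fully open they stand 13 mm farther back than shut.
Start: joints at [1.126, 0.313, 0.046, 1.304, 0, 1.431], TCP at [0.173, 0.549, 0.231] pointing down, gripper open.
Joint ranges: [-2.76, 2.76], [-0.86, 1.69], [-1.03, 1.26], [-2.2, 2.34], [-1.47, 1.5], [-3.14, 3.14]. Speed limits (rad/s): [2.57, 2.57, 3.14, 3.14, 3.14, 3.14].

## Interface

Orientations are given as a unit quaternion [w, x, y, z].
In Python, from workcell import * gives the robot as it stands. The module is installed in compiled form; this text tells all that it offers.
- The arm moves only by the tool jog_arm, never from a script. Its argument "plan" is a list of rows, each a list of 6 numbers: the shift along the world's x, y, z in m, then the turn, a rotation vector about the world's x, y, z in degrees. A call has exactly 10 rows; each row shifts and turns the commanded pose from where the row before left it; what a row does not reach is not made up. A row lasts 1/10 s, in which the tool goes at most 50 mm and 8.59 degrees, less where a joint would pass 70% of its speed; a pose out of reach is approached as far as the arm can. A call with a gripper value outside its range is refused whole. "hand" is the opening, from 0 (shut) to 1 (fully open), set as the call begins (left out, the last holds). The fingers move at their own pace and stop on an object; "force" is the grip in N (left out, the last holds). Time passes only in rows, so rows that do not move let the fingers close, or fill a call up. It gives the time, the measured TCP pose, the force and the opening at its end, in the units of the state.
- get_state(): the state, without advancing time (a new reading comes with each control period).
- read_camera(name): name is "side" or "top"; returns the picture (400x640x3 uint8, red, green, blue); there is no depth.
- calibration(name): a dict with "K" (3x3 intrinsics, pixels), "world_to_cam" (4x4, takes a point from world to camera coordinates). Camera axes: x right, y down, z forward; pixel columns grow to the right and rows downward; lengths in m; the calibration is good to about 2 mm. A picture is of the moment at which its call begins. calibration takes no time and is no camera call.
- hand_in(): hands the job in, once; it reports no verdict.
The state is a dict: "clock": time; "joint_pos": joint angles; "qvel": joint speeds; "tau": joint torques, N m; "tcp_pos": TCP position; "orientation": TCP orientation; "wrist_force": force on the tool from outside, world axes, zero at the start; "ft_torque": the same for the moment, N m; "finger_gap": finger opening in m.
Only numpy, scipy, OpenCV 4.12 (cv2) and the standard library are available. Lean on these libraries where they do the work, as an engineer would, in place of code of your own. Each camera call takes 0.05 s, during which the arm holds its last target.

## Working session

There is one attempt and no reset: what is moved stays moved. The work goes in short steps, Python scripts to look and compute and a tool call to move; the robot and the scene stay as the last step left them, time stands still between calls to the robot, and variables do not carry over. Pictures are saved under pics/ and viewed, and the job is handed in when it is done.

Besides the shell and the picture viewer there is one more tool, called after "Call:" in YAML: its name, and indented under it one key for each argument. jog_arm: Moves the arm, as the interface text tells. Its arguments: {"type":"object","properties":{"plan":{"type":"array","items":{"type":"array","items":{"type":"number"}}},"hand":{"type":"number"},"force":{"type":"number"}},"required":["plan"]}

```bash
mkdir -p pics; cat > h.py <<'E'
from workcell import *
import numpy as np, cv2
def snap(n,f):
    im=read_camera(n); cv2.imwrite('pics/'+f,im[:,:,::-1]); return im
def cam(n):
    c=calibration(n); return np.array(c['K']),np.array(c['world_to_cam'])
def proj(n,p):
    K,T=cam(n); q=T[:3,:3]@np.array(p,float)+T[:3,3]; q=K@q; return q[:2]/q[2]
def ray(n,u,v,z):
    K,T=cam(n); R=T[:3,:3]; c=-R.T@T[:3,3]; d=R.T@np.linalg.inv(K)@np.array([u,v,1.]); return c+d*(z-c[2])/d[2]
E
python3 - <<'E'
from h import *
s=get_state(); print({k:np.round(v,3) for k,v in s.items()})
snap('top','t0.png'); snap('side','s0.png')
for n in('top','side'):
    K,T=cam(n); print(n,-T[:3,:3].T@T[:3,3],T[2,:3],K[0,0])
E
```

```text
{'clock': np.float64(0.0), 'joint_pos': array([ 1.126,  0.314,  0.045,  1.304, -0.   ,  1.431]), 'qvel': array([-0.001, -0.   , -0.   , -0.   , -0.001,  0.001]), 'tau': array([ 1.0000e-03, -4.8062e+01,  2.9853e+01,  1.9000e-02, -0.0000e+00,
        0.0000e+00]), 'tcp_pos': array([0.172, 0.548, 0.23 ]), 'orientation': array([-0.   ,  0.152,  0.988, -0.001]), 'wrist_force': array([ 0.532, -0.344, -0.787]), 'ft_torque': array([-0.032,  0.03 , -0.01 ]), 'finger_gap': np.float64(0.085)}
top [ 0.47203169 -0.13974795  1.09864135] [ 0.0895325   0.01586851 -0.99585748] 384.39223487749257
side [ 0.24876381 -0.82674033  0.69191922] [ 0.31785812  0.70671552 -0.63207546] 417.24986081004937
```

```bash
ls pics
```

```text
s0.png
t0.png
```

View pics/t0.png

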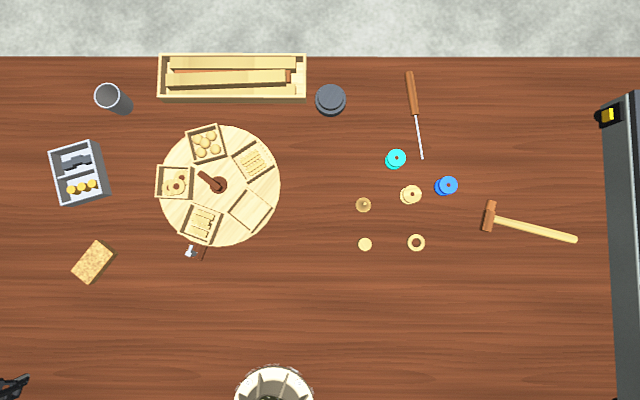

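View pics/s0.png

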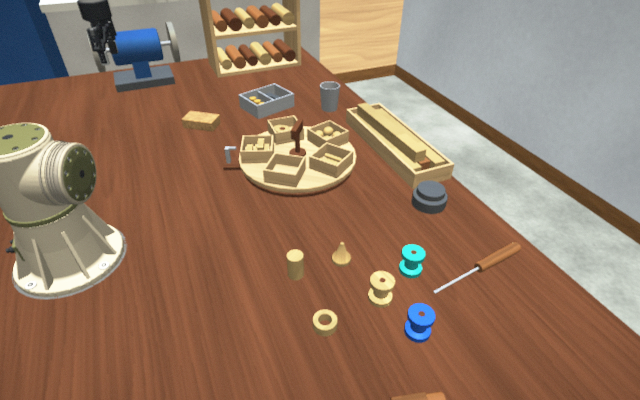

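```bash
python3 - <<'E'
from h import *
im=cv2.imread('pics/t0.png')
a=cv2.resize(im[110:270,145:290],None,fx=4,fy=4,interpolation=cv2.INTER_CUBIC)[:600]
cv2.imwrite('pics/c1.png',a)
s=cv2.imread('pics/s0.png')
b=cv2.resize(im[140:260,340:480],None,fx=2.8,fy=2.8,interpolation=cv2.INTER_CUBIC)
c=cv2.resize(s[230:350,270:450],None,fx=2.2,fy=2.2,interpolation=cv2.INTER_CUBIC)
h=max(b.shape[0],c.shape[0]);b=cv2.copyMakeBorder(b,0,h-b.shape[0],0,0,0);c=cv2.copyMakeBorder(c,0,h-c.shape[0],0,0,0)
cv2.imwrite('pics/c2.png',np.hstack([b,c]))
cv2.imwrite('pics/c3.png',cv2.resize(s[90:200,210:370],None,fx=5,fy=5,interpolation=cv2.INTER_CUBIC))
E
```

```text
(no output)
```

View pics/c1.png

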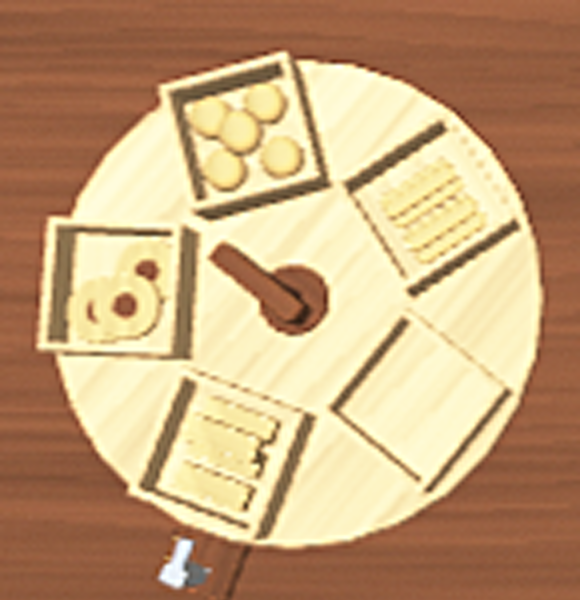

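View pics/c2.png

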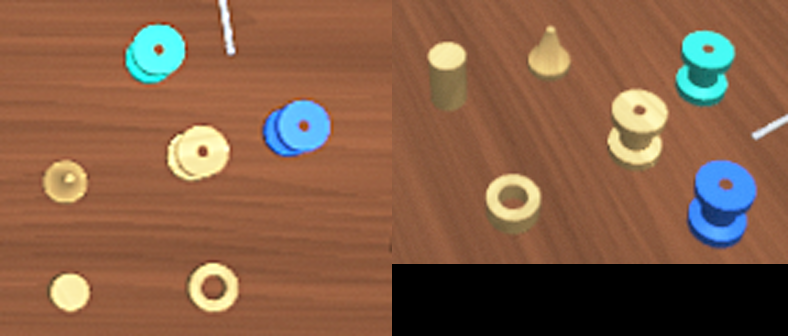

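View pics/c3.png

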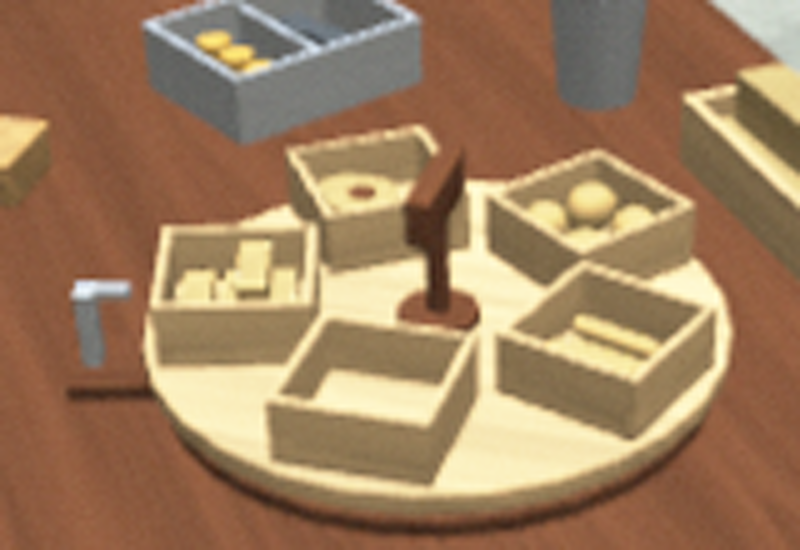

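```bash
cat > m.py <<'E'
from h import *
from scipy.optimize import least_squares
def disc(im,n='top'):
    # im rgb
    hsv=cv2.cvtColor(im,cv2.COLOR_RGB2HSV)
    m=((hsv[...,0]>17)&(hsv[...,0]<32)&(hsv[...,2]>140)&(hsv[...,1]<150)).astype(np.uint8)
    if n=='top': m[:118]=0;m[:,:140]=0;m[:,300:]=0;m[262:]=0
    m=cv2.morphologyEx(m,cv2.MORPH_CLOSE,np.ones((5,5)))
    cs,_=cv2.findContours(m,cv2.RETR_EXTERNAL,cv2.CHAIN_APPROX_NONE)
    c=max(cs,key=cv2.contourArea)[:,0,:]
    P=np.array([ray(n,u,v,.035)[:2] for u,v in c])
    f=lambda p:np.hypot(P[:,0]-p[0],P[:,1]-p[1])-p[2]
    r=least_squares(f,[*P.mean(0),.172],loss='soft_l1',f_scale=.001)
    return r.x,np.sum(abs(r.fun)<.003),len(P)
def blob(im,box,fn):
    u0,v0,u1,v1=box; hsv=cv2.cvtColor(im,cv2.COLOR_RGB2HSV)[v0:v1,u0:u1].astype(int)
    m=fn(hsv).astype(np.uint8); n,l,s,c=cv2.connectedComponentsWithStats(m)
    i=1+np.argmax(s[1:,4]); return c[i]+[u0,v0],s[i],np.argwhere(l==i)[:,::-1]+[u0,v0]
E
python3 - <<'E'
from m import *
im=cv2.imread('pics/t0.png')[:,:,::-1].copy()
d,k,n=disc(im);print('disc',d,k,n)
A=d[:2]
hsv=cv2.cvtColor(im,cv2.COLOR_RGB2HSV)
print('steel',[ (v,[tuple(hsv[v,u]) for u in range(184,206,3)]) for v in (246,252)])
print('bobbin', hsv[194,404:420].tolist()); print(hsv[194,395:404].tolist())
print('handle',hsv[180,205:212].tolist(),hsv[184,217:224].tolist())
# empty-bin floor corners from crop c1 (approx) : crop/4+offset
for z,pts in((.040,[(405,322),(512,395),(422,480),(335,408)]),):
    Q=np.array([ray('top',145+u/4,110+v/4,z)[:2] for u,v in pts]);print(Q,Q.mean(0),np.linalg.norm(Q.mean(0)-A))
    print(np.linalg.norm(Q-np.roll(Q,1,0),axis=1))
E
```

```text
disc [0.60890575 0.16272914 0.17076454] 293 360
steel [(246, [(np.uint8(10), np.uint8(146), np.uint8(150)), (np.uint8(10), np.uint8(161), np.uint8(147)), (np.uint8(93), np.uint8(12), np.uint8(255)), (np.uint8(9), np.uint8(94), np.uint8(128)), (np.uint8(10), np.uint8(152), np.uint8(136)), (np.uint8(11), np.uint8(145), np.uint8(149)), (np.uint8(11), np.uint8(158), np.uint8(124)), (np.uint8(10), np.uint8(146), np.uint8(148))]), (252, [(np.uint8(11), np.uint8(184), np.uint8(137)), (np.uint8(105), np.uint8(16), np.uint8(255)), (np.uint8(106), np.uint8(17), np.uint8(225)), (np.uint8(75), np.uint8(5), np.uint8(111)), (np.uint8(13), np.uint8(11), np.uint8(161)), (np.uint8(10), np.uint8(149), np.uint8(139)), (np.uint8(10), np.uint8(142), np.uint8(140)), (np.uint8(11), np.uint8(150), np.uint8(109))])]
bobbin [[30, 55, 255], [28, 60, 255], [28, 61, 255], [28, 60, 255], [29, 56, 255], [29, 69, 255], [18, 120, 232], [8, 167, 130], [8, 156, 142], [7, 164, 137], [21, 112, 240], [29, 66, 255], [26, 78, 252], [25, 80, 252], [25, 82, 251], [26, 81, 252]]
[[10, 146, 161], [10, 145, 163], [11, 149, 161], [10, 149, 161], [11, 157, 130], [22, 103, 239], [28, 72, 255], [20, 115, 220], [23, 100, 242]]
handle [[10, 170, 150], [10, 153, 152], [11, 145, 153], [10, 147, 154], [10, 147, 158], [11, 145, 160], [11, 151, 162]] [[12, 151, 171], [12, 162, 131], [9, 157, 57], [10, 143, 116], [10, 143, 160], [10, 145, 153], [10, 142, 149]]
[[0.59139349 0.08242071]
 [0.54112871 0.00693234]
 [0.48204801 0.06786854]
 [0.53120428 0.12946031]] [0.53644362 0.07167047] 0.1163719921512464
[0.07639021 0.09069202 0.0848749  0.07880283]
```

```bash
python3 - <<'E'
from m import *
for n,f,box in(('top','t0.png',(180,238,212,262)),('side','s0.png',(218,140,245,180))):
    u0,v0,u1,v1=box
    im=cv2.imread('pics/'+f)
    cv2.imwrite('pics/p_%s.png'%n,cv2.resize(im[v0:v1,u0:u1],None,fx=18 if n=='top' else 14,fy=18 if n=='top' else 14,interpolation=cv2.INTER_NEAREST))
a=cv2.imread('pics/p_top.png');b=cv2.imread('pics/p_side.png')
cv2.imwrite('pics/p_top.png',a);print(a.shape,b.shape)
E
```

```text
(432, 576, 3) (560, 378, 3)
```

View pics/p_top.png

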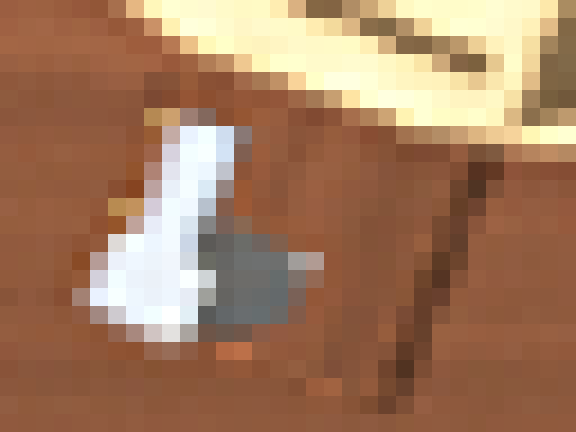

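View pics/p_side.png

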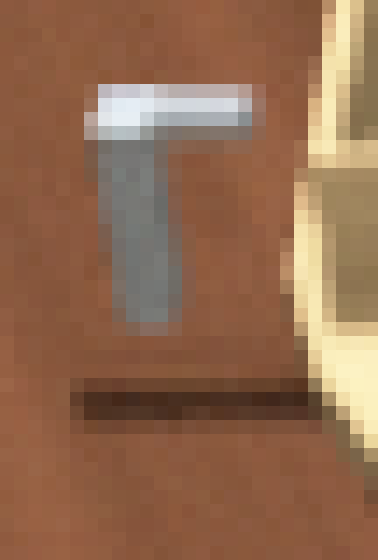

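```bash
python3 - <<'E'
from m import *
A=np.array([.6089,.1627])
def tri(pt,ps):
    M=np.zeros((3,3));b=np.zeros(3)
    for n,(u,v) in(('top',pt),('side',ps)):
        a=ray(n,u,v,0);c=ray(n,u,v,.1);d=(c-a)/np.linalg.norm(c-a);P=np.eye(3)-np.outer(d,d);M+=P;b+=P@a
    return np.linalg.solve(M,b)
for nm,u,v in(('post',188,254),('tip',191.6,245)):
    for z in(.062,):
        p=ray('top',u,v,z)[:2];print(nm,p,np.linalg.norm(p-A),np.degrees(np.arctan2(*(p-A)[::-1])))
p=ray('side',227,147.6,.062);print('side post',p, np.linalg.norm(p[:2]-A),np.degrees(np.arctan2(*(p[:2]-A)[::-1])))
p=ray('side',236,147.5,.062);print('side tip',p, np.linalg.norm(p[:2]-A),np.degrees(np.arctan2(*(p[:2]-A)[::-1])))
print('tri',tri((188,254),(227,147.6)))
# disc from side view
ims=cv2.imread('pics/s0.png')[:,:,::-1].copy()
im=cv2.imread('pics/t0.png')[:,:,::-1].copy()
# bobbin: top-flange blob side & top
pale=lambda h:(h[...,0]>15)&(h[...,0]<35)&(h[...,2]>150)&(h[...,1]<140)
c,s,P=blob(im,(395,180,426,210),pale);print(c,s)
top=P
c2,s2,P2=blob(ims,(360,265,402,308),lambda h:(h[...,0]>15)&(h[...,0]<35)&(h[...,2]>60));print(c2,s2)
e=None
print('hole top ray z.056',ray('top',412.2,194.3,.056),'side',ray('side',382,281,.056))
for n,pp in(('top',(412.2,194.3)),):
    pass
print('proj',proj('top',A.tolist()+[.132]),proj('side',A.tolist()+[.132]),proj('side',A.tolist()+[.1]))
E
```

```text
post [0.4161407  0.23043425] 0.2043136691926283 160.63888643921706
tip [0.44025379 0.22163481] 0.1786472924783798 160.73761049211777
side post [0.41837595 0.22622087 0.062     ] 0.20083404680948588 161.56157233310853
side tip [0.44224771 0.21694004 0.062     ] 0.1752568620212641 161.9715726731164
tri [0.4175415  0.23080971 0.05969193]
[410.20552147 194.39877301] [  5   5  22  20 326]
[380.94387755 288.60714286] [  8   6  28  36 784]
hole top ray z.056 [ 0.58224095 -0.37349553  0.056     ] side [ 0.58241448 -0.37652635  0.056     ]
proj [207.58142192 179.36794868] [296.43171459 123.36472534] [296.74129193 133.47977992]
```

```bash
python3 - <<'E'
from m import *
t=cv2.imread('pics/t0.png')[178:212,390:430];s=cv2.imread('pics/s0.png')[262:312,355:405]
cv2.imwrite('pics/b.png',np.hstack([cv2.resize(t,(400,340),interpolation=0),cv2.copyMakeBorder(cv2.resize(s,(340,340),interpolation=0),0,0,0,0,0)]))
t=cv2.imread('pics/t0.png')[160:200,190:240]
cv2.imwrite('pics/hd.png',cv2.resize(t,None,fx=12,fy=12,interpolation=0))
E
```

```text
(no output)
```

View pics/b.png

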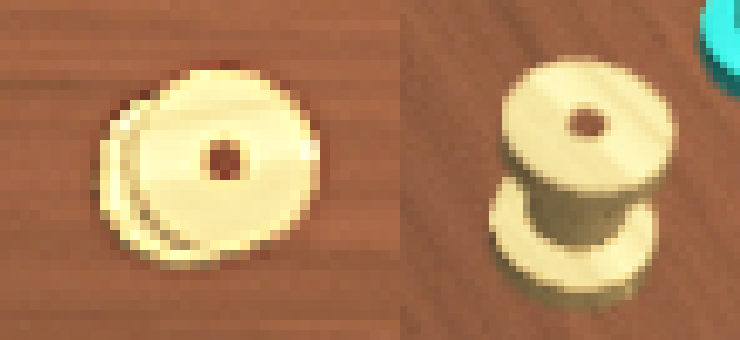

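View pics/hd.png

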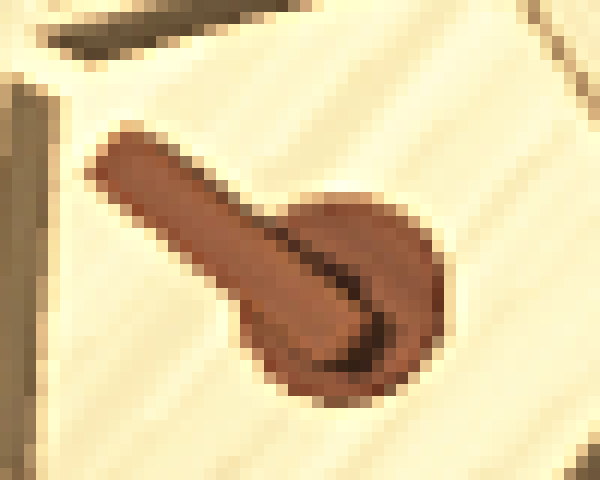

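```bash
python3 - <<'E'
from m import *
A=np.array([.6089,.1627])
a=ray('top',199.6,172.5,.132);b=ray('top',218.3,188.75,.132);print(a,b,(a+b)/2,np.linalg.norm(a-b),np.degrees(np.arctan2(*(b-a)[1::-1]))%360)
print('hub z.037?',ray('top',190+345/12,160+300/12,.045))
im=cv2.imread('pics/s0.png')
print('bobbin',ray('top',412.4,194.3,.056),ray('side',382.9,280.2,.056))
# bin dir
B=np.array([.53644,.07167]);print('bin',np.degrees(np.arctan2(*(B-A)[::-1]))%360)
# other bins: angle from known
cv2.imwrite('pics/hs.png',cv2.resize(im[110:165,280:320],None,fx=10,fy=10,interpolation=0))
E
```

```text
[0.62646134 0.18379107 0.132     ] [0.58501695 0.13449141 0.132     ] [0.60573914 0.15914124 0.132     ] 0.06440569921523208 229.94748081147878
hub z.037? [0.6056603  0.15825841 0.045     ]
bobbin [ 0.58224467 -0.37403704  0.056     ] [ 0.58509524 -0.37543077  0.056     ]
bin 231.48016424388166
```

View pics/hs.png

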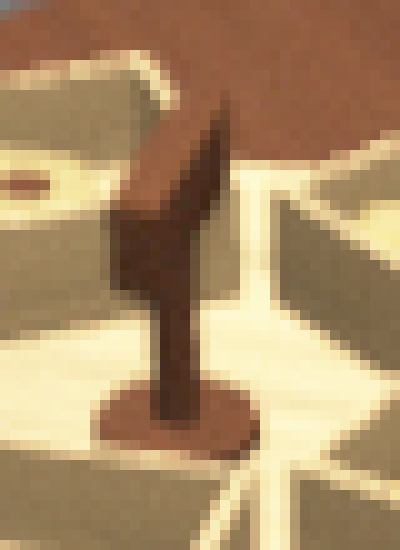

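Candidates for the bobbin (top view):
- Cylinder (365,244), finial (363,205) and collar (416,242) have the wrong shape.
- Turquoise reel (396,159) and blue reel (447,186) have the wrong colour.
- Pale reel (412,194), which is (383,280) in the side view, has two flanges and a waist. This is the one.

Carousel: the empty bin is at (251,208), 231° about the axis at about (0.606, 0.160). The pointer is at (188,254), 160° and 0.203 from the axis, as stated. So it needs about 71° clockwise.

First I go above the handle with the jaws across the bar.

Call:
jog_arm:
  plan:
    - [0.0217,-0.0195,0,0,0,3.4]
    - [0.0217,-0.0195,0,0,0,3.4]
    - [0.0217,-0.0195,0,0,0,3.4]
    - [0.0217,-0.0195,0,0,0,3.4]
    - [0.0217,-0.0195,0,0,0,3.4]
    - [0.0217,-0.0195,0,0,0,3.4]
    - [0.0217,-0.0195,0,0,0,3.4]
    - [0.0217,-0.0195,0,0,0,3.4]
    - [0.0217,-0.0195,0,0,0,3.4]
    - [0.0217,-0.0195,0,0,0,3.4]
  hand: 1
  force: 40

```text
clock: 1.1
tcp_pos: [0.3901, 0.3525, 0.2309]
orientation: [-0.0, -0.145, 0.989, -0.0]
wrist_force: [-0.1, 0.1, -0.4]
finger_gap: 0.0854
```

Call:
jog_arm:
  plan:
    - [0.0217,-0.0195,0,0,0,3.4]
    - [0.0217,-0.0195,0,0,0,3.4]
    - [0.0217,-0.0195,0,0,0,3.4]
    - [0.0217,-0.0195,0,0,0,3.4]
    - [0.0217,-0.0195,0,0,0,3.4]
    - [0.0217,-0.0195,0,0,0,3.4]
    - [0.0217,-0.0195,0,0,0,3.4]
    - [0.0217,-0.0195,0,0,0,3.4]
    - [0.0217,-0.0195,0,0,0,3.4]
    - [0,0,0,0,0,3.4]

```text
clock: 2.1
tcp_pos: [0.5872, 0.1754, 0.2301]
orientation: [-0.0, -0.426, 0.905, -0.0]
wrist_force: [-0.3, 0.3, 0.1]
finger_gap: 0.0854
```

```bash
cat >> m.py <<'E'
from scipy.spatial.transform import Rotation as Ro
def st():
    s=get_state();w,x,y,z=s['orientation'];M=Ro.from_quat([x,y,z,w]).as_matrix()
    print('t',round(float(s['clock']),2),'tcp',np.round(s['tcp_pos'],4),'psi',round(float(np.degrees(np.arctan2(M[1,1],M[0,1]))),2),'zax',np.round(M[:,2],3),'gap',round(float(s['finger_gap']),4),'F',np.round(s['wrist_force'],1),'j',np.round(s['joint_pos'],2))
E
python3 - <<'E'
from m import *
st();snap('top','t1.png');snap('side','s1.png')
E
```

```text
t 2.1 tcp [0.5872 0.1754 0.2301] psi 140.47 zax [-0.    -0.001 -1.   ] gap 0.0854 F [-0.3  0.3  0.1] j [ 0.16  0.39  0.15  1.33 -0.   -0.72]
```

View pics/s1.png

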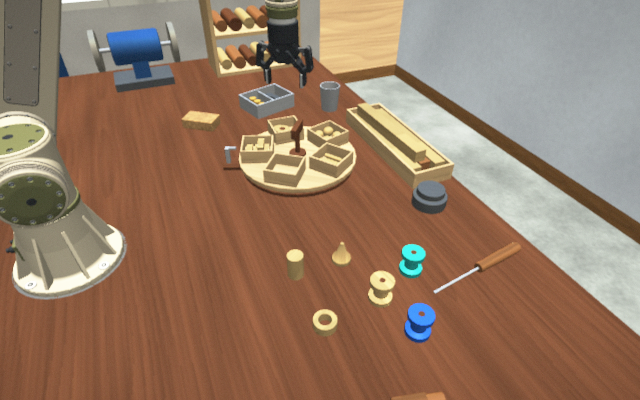

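Call:
jog_arm:
  plan:
    - [0.0095,-0.0077,0,0,0,0]
    - [0.0095,-0.0077,0,0,0,0]
    - [0,0,-0.02,0,0,0]
    - [0,0,-0.02,0,0,0]
    - [0,0,-0.02,0,0,0]
    - [0,0,-0.02,0,0,0]
    - [0,0,-0.015,0,0,0]
    - [0,0,-0.012,0,0,0]
    - [0,0,-0.01,0,0,0]
    - [0,0,0,0,0,0]

```text
clock: 3.2
tcp_pos: [0.6032, 0.1624, 0.1129]
orientation: [-0.001, -0.427, 0.904, 0.0]
wrist_force: [-0.2, 0.5, -0.2]
finger_gap: 0.0857
```

```bash
python3 - <<'E'
from m import *
st();a=snap('top','t2.png');b=snap('side','s2.png')
cv2.imwrite('pics/c4.png',np.hstack([cv2.resize(a[130:270,145:285],(400,400)),cv2.resize(b[60:200,230:370],(400,400))])[:,:,::-1])
E
```

```text
t 3.2 tcp [0.6032 0.1624 0.1129] psi 140.53 zax [-0.002 -0.    -1.   ] gap 0.0857 F [-0.2  0.5 -0.2] j [ 0.13  0.47 -0.02  1.09 -0.   -0.75]
```

View pics/c4.png

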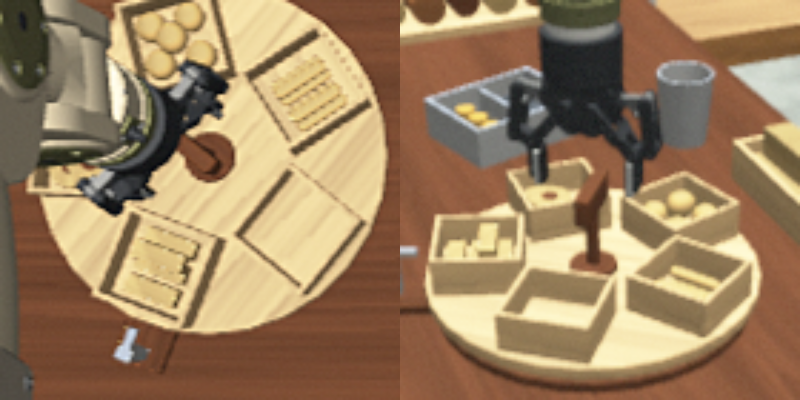

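Call:
jog_arm:
  plan:
    - [0.0015,-0.0015,0,0,0,0]
    - [0.0015,-0.0015,0,0,0,0]
    - [0,0,0,0,0,0]
    - [0,0,0,0,0,0]
    - [0,0,0,0,0,0]
    - [0,0,0,0,0,0]
    - [0,0,0,0,0,0]
    - [0,0,0,0,0,0]
    - [0,0,0,0,0,0]
    - [0,0,0,0,0,0]
  hand: 0.35
  force: 20

```text
clock: 4.3
tcp_pos: [0.6069, 0.1596, 0.1143]
orientation: [-0.0, -0.427, 0.904, 0.0]
wrist_force: [-0.1, -0.1, -0.3]
finger_gap: 0.0299
```

```bash
python3 - <<'E'
from m import *
st();b=snap('side','s3.png');a=snap('top','t3.png')
cv2.imwrite('pics/c5.png',np.hstack([cv2.resize(a[150:220,175:245],(400,400),interpolation=2),cv2.resize(b[90:160,265:335],(400,400),interpolation=2)])[:,:,::-1])
E
```

```text
t 4.3 tcp [0.6069 0.1596 0.1143] psi 140.54 zax [-0.  0. -1.] gap 0.0299 F [-0.1 -0.1 -0.3] j [ 0.13  0.47 -0.01  1.09  0.   -0.75]
```

View pics/c5.png

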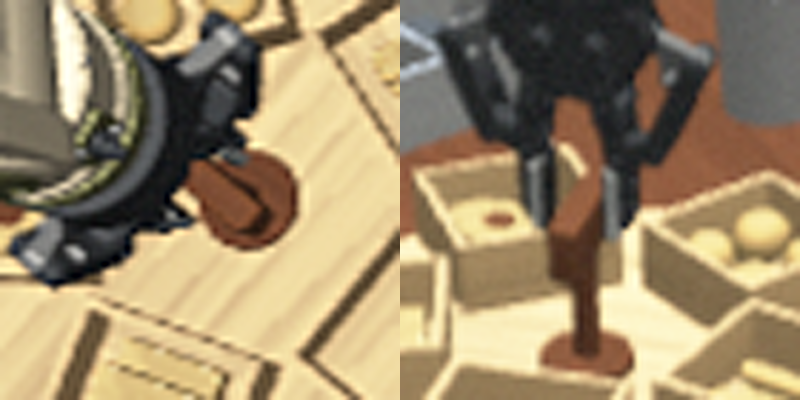

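Call:
jog_arm:
  plan:
    - [0,0,-0.003,0,0,0]
    - [0,0,-0.003,0,0,0]
    - [0,0,0,0,0,0]
    - [0,0,0,0,0,0]
    - [0,0,0,0,0,0]
    - [0,0,0,0,0,0]
    - [0,0,0,0,0,0]
    - [0,0,0,0,0,0]
    - [0,0,0,0,0,0]
    - [0,0,0,0,0,0]
  hand: 0
  force: 30

```text
clock: 5.4
tcp_pos: [0.6075, 0.1597, 0.1115]
orientation: [0.001, -0.427, 0.904, -0.001]
wrist_force: [-5.1, -1.2, 16.2]
finger_gap: 0.0153
```

```bash
python3 - <<'E'
from m import *
st()
E
```

```text
t 5.4 tcp [0.6075 0.1597 0.1115] psi 140.54 zax [ 0.003  0.    -1.   ] gap 0.0153 F [-5.1 -1.2 16.2] j [ 0.13  0.47 -0.02  1.08 -0.   -0.75]
```

Call:
jog_arm:
  plan:
    - [0,0,0.002,0,0,0]
    - [0,0,0.002,0,0,0]
    - [0,0,0,0,0,0]
    - [0,0,0,0,0,-3]
    - [0,0,0,0,0,-5]
    - [0,0,0,0,0,-6]
    - [0,0,0,0,0,-6]
    - [0,0,0,0,0,-6]
    - [0,0,0,0,0,-4]
    - [0,0,0,0,0,0]

```text
clock: 6.4
tcp_pos: [0.6071, 0.1601, 0.1116]
orientation: [-0.0, -0.178, 0.984, 0.001]
wrist_force: [3.9, 3.5, -4.0]
finger_gap: 0.0153
```

```bash
python3 - <<'E'
from m import *
st();a=snap('top','t4.png');cv2.imwrite('pics/c6.png',cv2.resize(a[110:270,145:305],(600,600),interpolation=2)[:,:,::-1])
E
```

```text
t 6.4 tcp [0.6071 0.1601 0.1116] psi 110.52 zax [-0.     0.001 -1.   ] gap 0.0153 F [ 3.9  3.5 -4. ] j [ 0.13  0.47 -0.02  1.08  0.   -0.23]
```

View pics/c6.png

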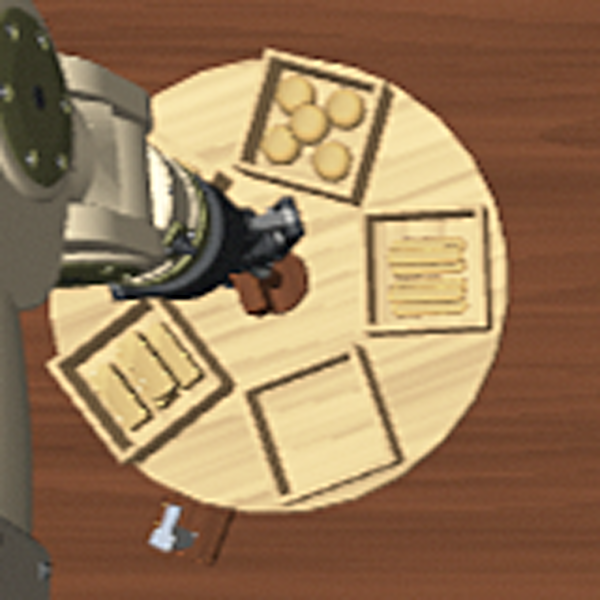

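Call:
jog_arm:
  plan:
    - [0,0,0,0,0,-3]
    - [0,0,0,0,0,-5]
    - [0,0,0,0,0,-6]
    - [0,0,0,0,0,-6]
    - [0,0,0,0,0,-6]
    - [0,0,0,0,0,-6]
    - [0,0,0,0,0,-5]
    - [0,0,0,0,0,-3]
    - [0,0,0,0,0,-1]
    - [0,0,0,0,0,0]

```text
clock: 7.45
tcp_pos: [0.607, 0.161, 0.1116]
orientation: [-0.0, 0.176, 0.984, 0.001]
wrist_force: [4.6, 6.1, -6.7]
finger_gap: 0.0154
```

```bash
python3 - <<'E'
from m import *
st();a=snap('top','t5.png');b=snap('side','s5.png');cv2.imwrite('pics/c7.png',cv2.resize(a[110:270,145:305],(600,600),interpolation=2)[:,:,::-1])
cv2.imwrite('pics/c8.png',cv2.resize(b[90:200,210:370],None,fx=5,fy=5,interpolation=2)[:,:,::-1])
E
```

```text
t 7.45 tcp [0.607  0.161  0.1116] psi 69.68 zax [-0.     0.002 -1.   ] gap 0.0154 F [ 4.6  6.1 -6.7] j [ 0.13  0.47 -0.02  1.08  0.    0.49]
```

View pics/c7.png

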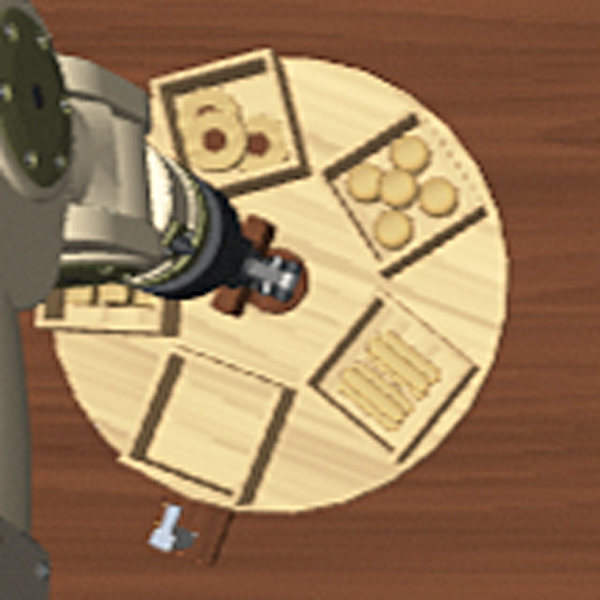

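View pics/c8.png

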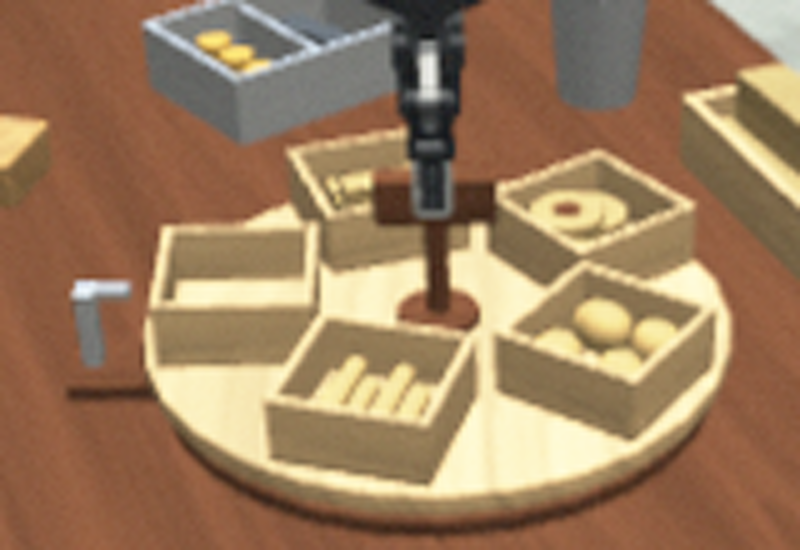

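```bash
python3 - <<'E'
from m import *
a=cv2.imread('pics/t5.png');cv2.imwrite('pics/c9.png',cv2.resize(a[198:262,170:234],None,fx=9,fy=9,interpolation=0))
E
```

```text
(no output)
```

View pics/c9.png

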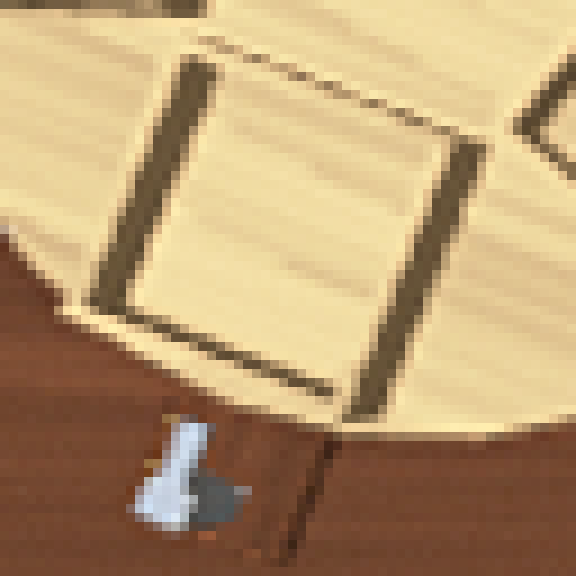

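```bash
cat >> m.py <<'E'
def binfit(L,off,sc,A):
    for nm,a,b,z,side in L:
        p=ray('top',off[0]+a[0]/sc,off[1]+a[1]/sc,z)[:2];q=ray('top',off[0]+b[0]/sc,off[1]+b[1]/sc,z)[:2]
        d=(q-p)/np.linalg.norm(q-p);n=np.array([-d[1],d[0]])
        print(nm,'dir',round(float(np.degrees(np.arctan2(d[1],d[0]))),2),'offset of axis from line mm',round(float(n@(A-p))*1e3,1),'nominal',side)
E
python3 - <<'E'
from m import *
for A in(np.array([.607,.160]),np.array([.606,.159]),np.array([.608,.162])):
  binfit([('L rim in',(185,60),(92,300),.075,40),('L floor',(215,65),(125,310),.04,40),('R rim out',(450,145),(345,412),.075,45),('R base',(487,145),(383,415),.035,45)],(170,198),9,A)
  p=np.array([.4165,.2305]);print('ptr',np.degrees(np.arctan2(*(p-A)[::-1])))
# stand arm edge & pointer tip arm
a=ray('top',170+330/9,198+440/9,0);b=ray('top',170+285/9,198+560/9,0);print('stand edge',a,b,np.degrees(np.arctan2(*(b-a)[1::-1])))
import sys
im=cv2.imread('pics/t5.png')[:,:,::-1].copy();print(disc(im))
E
```

```text
L rim in dir 160.78 offset of axis from line mm 41.1 nominal 40
L floor dir 161.77 offset of axis from line mm 45.7 nominal 40
R rim out dir 160.12 offset of axis from line mm -43.6 nominal 45
R base dir 160.48 offset of axis from line mm -42.8 nominal 45
ptr 159.69155816347805
L rim in dir 160.78 offset of axis from line mm 42.4 nominal 40
L floor dir 161.77 offset of axis from line mm 47.0 nominal 40
R rim out dir 160.12 offset of axis from line mm -42.3 nominal 45
R base dir 160.48 offset of axis from line mm -41.5 nominal 45
ptr 159.3280721136403
L rim in dir 160.78 offset of axis from line mm 38.9 nominal 40
L floor dir 161.77 offset of axis from line mm 43.5 nominal 40
R rim out dir 160.12 offset of axis from line mm -45.8 nominal 45
R base dir 160.48 offset of axis from line mm -45.0 nominal 45
ptr 160.31775071878857
stand edge [0.43338707 0.19986185 0.        ] [0.39562523 0.21282351 0.        ] 161.05532740871942
(array([0.60549628, 0.15502112, 0.16453701]), np.int64(178), 678)
```

```bash
python3 - <<'E'
from m import *
L=[('L rim in',(185,60),(92,300),.075,40),('R rim out',(450,145),(345,412),.075,45),('R base',(487,145),(383,415),.035,45)]
for nm,(u,v) in(('post',(163,505)),('tip',(193,425))):
    print(nm);binfit(L,(170,198),9,ray('top',170+u/9,198+v/9,.062)[:2])
E
```

```text
post
L rim in dir 160.78 offset of axis from line mm 37.9 nominal 40
R rim out dir 160.12 offset of axis from line mm -44.5 nominal 45
R base dir 160.48 offset of axis from line mm -45.0 nominal 45
tip
L rim in dir 160.78 offset of axis from line mm 37.7 nominal 40
R rim out dir 160.12 offset of axis from line mm -45.0 nominal 45
R base dir 160.48 offset of axis from line mm -45.3 nominal 45
```

The pointer lies within about 1 mm of the bin's midline, so the bin is square to it. Now I release the handle and lift.

Call:
jog_arm:
  plan:
    - [0,0,0,0,0,0]
    - [0,0,0,0,0,0]
    - [0,0,0,0,0,0]
    - [0,0,0,0,0,0]
    - [0,0,0,0,0,0]
    - [0,0,0.02,0,0,0]
    - [0,0,0.03,0,0,0]
    - [0,0,0.03,0,0,0]
    - [0,0,0.03,0,0,0]
    - [0,0,0,0,0,0]
  hand: 1

```text
clock: 8.55
tcp_pos: [0.6092, 0.1598, 0.2276]
orientation: [0.004, 0.178, 0.984, 0.001]
wrist_force: [1.0, -0.3, 0.4]
finger_gap: 0.0855
```

Call:
jog_arm:
  plan:
    - [-0.001,-0.02,0,0,0,0]
    - [-0.001,-0.03,0,0,0,0]
    - [-0.001,-0.03,0,0,0,0]
    - [-0.002,-0.03,0,0,0,0]
    - [-0.002,-0.03,0,0,0,0]
    - [-0.002,-0.03,0,0,0,0]
    - [-0.002,-0.03,0,0,0,0]
    - [-0.002,-0.03,0,0,0,0]
    - [-0.001,-0.02,0,0,0,0]
    - [0,0,0,0,0,0]

```text
clock: 9.55
tcp_pos: [0.5924, -0.093, 0.2214]
orientation: [-0.0, 0.179, 0.984, -0.0]
wrist_force: [0.5, 0.0, 0.1]
finger_gap: 0.0855
```

```bash
python3 - <<'E'
from m import *
st();a=snap('top','t6.png');cv2.imwrite('pics/c10.png',cv2.resize(a[198:262,170:234],None,fx=9,fy=9,interpolation=0)[:,:,::-1])
E
```

```text
t 9.55 tcp [ 0.5924 -0.093   0.2214] psi 69.33 zax [-0.001 -0.    -1.   ] gap 0.0855 F [0.5 0.  0.1] j [-0.29  0.37  0.1   1.3  -0.    0.07]
```

View pics/t6.png

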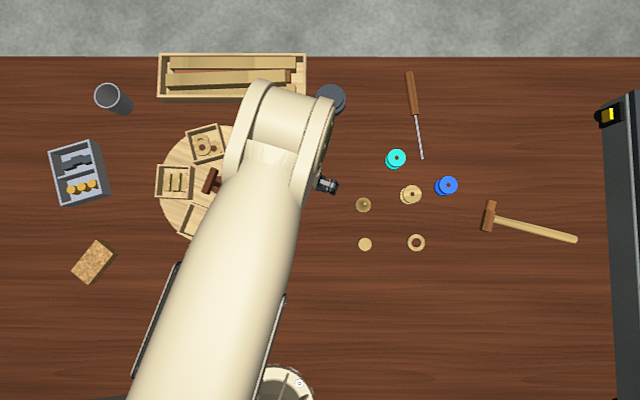

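View pics/c10.png

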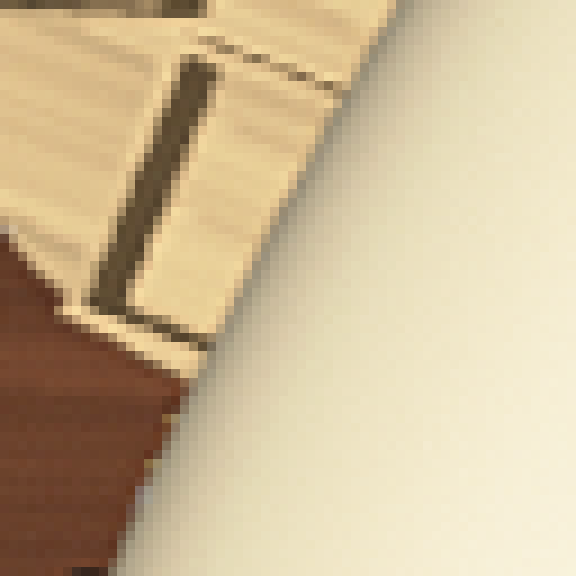

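```bash
python3 - <<'E'
from m import *
b=np.array([.583,-.3745])
for n,u,v,z in(('turq',397,158.5,.056),('blue',448.5,185,.056),('finial',364,205,.02),('cyl',365,244,.05),('collar',416.5,242,.02)):
    p=ray('top',u,v,z)[:2];d=p-b;print(n,p,np.linalg.norm(d),np.degrees(np.arctan2(d[1],d[0])))
E
```

```text
turq [ 0.68064472 -0.33324821] 0.1060009512422464 22.9025149312289
blue [ 0.60834287 -0.47218277] 0.10091672100939555 -75.45581370452426
finial [ 0.55489561 -0.24624338] 0.13129972208476592 102.3596567954212
cyl [ 0.44675846 -0.24579413] 0.18742187300959215 136.62917476212996
collar [ 0.4528222  -0.39174697] 0.13131533280746072 -172.45296036001915
```

Call:
jog_arm:
  plan:
    - [-0.001,-0.025,0,0,0,-1.2]
    - [-0.001,-0.033,0,0,0,-1.2]
    - [-0.001,-0.033,0,0,0,-1.2]
    - [-0.001,-0.033,0,0,0,-1.2]
    - [-0.001,-0.033,0,0,0,-1.2]
    - [-0.001,-0.033,0,0,0,-1.2]
    - [-0.001,-0.033,0,0,0,-1.2]
    - [-0.001,-0.033,0,0,0,-1.2]
    - [-0.001,-0.025,0,0,0,-1.2]
    - [0,0,0,0,0,0]

```text
clock: 10.6
tcp_pos: [0.5837, -0.3735, 0.221]
orientation: [-0.0, 0.271, 0.963, -0.0]
wrist_force: [0.9, 1.1, -1.1]
finger_gap: 0.0851
```

```bash
python3 - <<'E'
from m import *
st()
E
```

```text
t 10.6 tcp [ 0.5837 -0.3735  0.221 ] psi 58.58 zax [-0.001  0.    -1.   ] gap 0.0851 F [ 0.9  1.1 -1.1] j [-0.68  0.56  0.4   1.41 -0.   -0.14]
```

Call:
jog_arm:
  plan:
    - [0,-0.001,-0.015,0,0,0]
    - [0,0,-0.015,0,0,0]
    - [0,0,-0.02,0,0,0]
    - [0,0,-0.02,0,0,0]
    - [0,0,-0.02,0,0,0]
    - [0,0,-0.02,0,0,0]
    - [0,0,-0.02,0,0,0]
    - [0,0,-0.01,0,0,0]
    - [0,0,0,0,0,0]
    - [0,0,0,0,0,0]

```text
clock: 11.6
tcp_pos: [0.5844, -0.3717, 0.0829]
orientation: [0.0, 0.269, 0.963, 0.0]
wrist_force: [-0.7, 0.1, -0.5]
finger_gap: 0.0854
```

```bash
python3 - <<'E'
from m import *
st();b=snap('side','s7.png');a=snap('top','t7.png')
cv2.imwrite('pics/c11.png',np.hstack([cv2.resize(a[150:250,350:450],(390,390)),cv2.resize(b[210:340,320:450],(390,390))])[:,:,::-1])
E
```

```text
t 11.6 tcp [ 0.5844 -0.3717  0.0829] psi 58.79 zax [ 0.  0. -1.] gap 0.0854 F [-0.7  0.1 -0.5] j [-0.68  0.61  0.14  1.1   0.   -0.14]
```

View pics/c11.png

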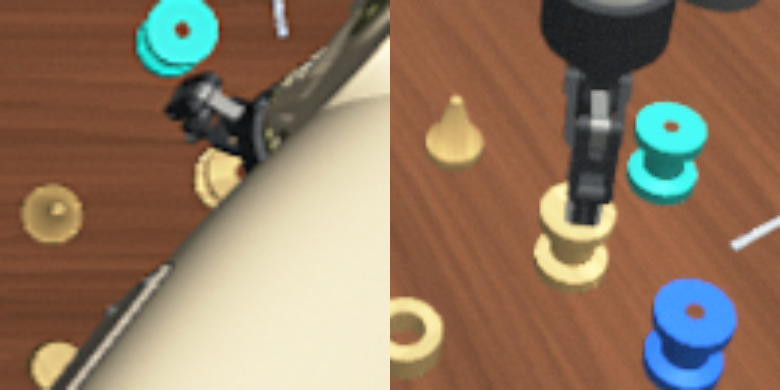

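Call:
jog_arm:
  plan:
    - [-0.001,-0.002,0,0,0,0]
    - [0,0,-0.01,0,0,0]
    - [0,0,-0.01,0,0,0]
    - [0,0,-0.01,0,0,0]
    - [0,0,-0.01,0,0,0]
    - [0,0,-0.008,0,0,0]
    - [0,0,-0.005,0,0,0]
    - [0,0,0,0,0,0]
    - [0,0,0,0,0,0]
    - [0,0,0,0,0,0]

```text
clock: 12.7
tcp_pos: [0.5833, -0.3747, 0.0299]
orientation: [0.001, 0.269, 0.963, -0.0]
wrist_force: [0.2, -0.4, 0.7]
finger_gap: 0.0851
```

Call:
jog_arm:
  plan:
    - [0,0,0,0,0,0]
    - [0,0,0,0,0,0]
    - [0,0,0,0,0,0]
    - [0,0,0,0,0,0]
    - [0,0,0,0,0,0]
    - [0,0,0,0,0,0]
    - [0,0,0,0,0,0]
    - [0,0,0,0,0,0]
    - [0,0,0,0,0,0]
    - [0,0,0,0,0,0]
  hand: 0
  force: 30

```text
clock: 13.7
tcp_pos: [0.5832, -0.3746, 0.03]
orientation: [0.0, 0.269, 0.963, -0.0]
wrist_force: [-0.1, 0.6, 5.6]
finger_gap: 0.0484
```

```bash
python3 - <<'E'
from m import *
st();b=snap('side','s8.png')
cv2.imwrite('pics/c12.png',cv2.resize(b[210:340,320:450],(500,500))[:,:,::-1])
E
```

```text
t 13.7 tcp [ 0.5832 -0.3746  0.03  ] psi 58.74 zax [ 0.001 -0.    -1.   ] gap 0.0484 F [-0.1  0.6  5.6] j [-0.69  0.65  0.08  1.    0.   -0.14]
```

View pics/c12.png

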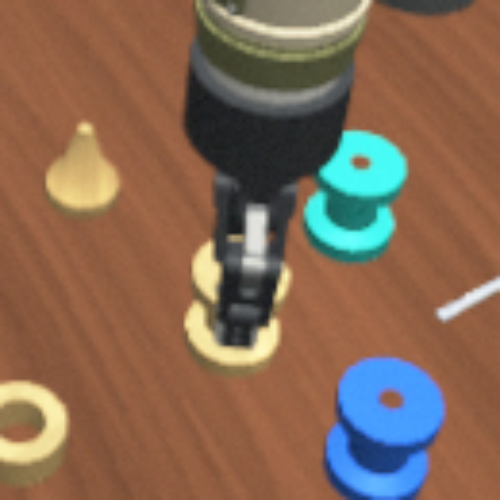

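Call:
jog_arm:
  plan:
    - [0,0,0.01,0,0,0]
    - [0,0,0.02,0,0,0]
    - [0,0,0.03,0,0,0]
    - [0,0,0.03,0,0,0]
    - [0,0,0.03,0,0,0]
    - [0,0,0.03,0,0,0]
    - [0,0,0.02,0,0,0]
    - [0,0,0.01,0,0,0]
    - [0,0,0,0,0,0]
    - [0,0,0,0,0,0]

```text
clock: 14.75
tcp_pos: [0.5825, -0.3741, 0.2081]
orientation: [-0.001, 0.269, 0.963, 0.0]
wrist_force: [-0.7, -0.0, -0.7]
finger_gap: 0.0483
```

```bash
python3 - <<'E'
from m import *
st();b=snap('side','s9.png')
E
```

```text
t 14.75 tcp [ 0.5825 -0.3741  0.2081] psi 58.74 zax [-0.001  0.001 -1.   ] gap 0.0483 F [-0.7 -0.  -0.7] j [-0.69  0.56  0.37  1.38  0.   -0.14]
```

View pics/s9.png

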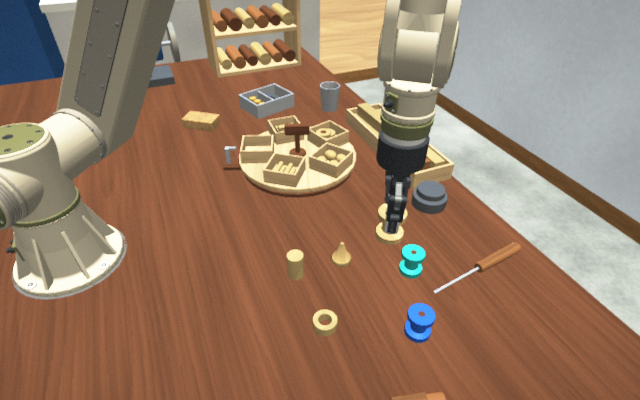

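The pale bobbin is in the gripper and upright at about (390,222). The pale cylinder, finial, collar and both coloured reels are untouched. Next I carry it to the bin.

Call:
jog_arm:
  plan:
    - [-0.002,0.015,0,0,0,0.6]
    - [-0.004,0.028,0,0,0,0.6]
    - [-0.004,0.029,0,0,0,0.6]
    - [-0.004,0.029,0,0,0,0.6]
    - [-0.004,0.029,0,0,0,0.6]
    - [-0.004,0.029,0,0,0,0.6]
    - [-0.004,0.029,0,0,0,0.6]
    - [-0.004,0.029,0,0,0,0.6]
    - [-0.004,0.029,0,0,0,0.6]
    - [-0.004,0.029,0,0,0,0.6]

```text
clock: 15.8
tcp_pos: [0.5437, -0.0979, 0.2076]
orientation: [-0.001, 0.219, 0.976, 0.0]
wrist_force: [-0.4, -0.8, -0.1]
finger_gap: 0.0486
```

Call:
jog_arm:
  plan:
    - [-0.004,0.029,0,0,0,0.6]
    - [-0.004,0.029,0,0,0,0.6]
    - [-0.004,0.029,0,0,0,0.6]
    - [-0.004,0.029,0,0,0,0.6]
    - [-0.004,0.029,0,0,0,0.6]
    - [-0.004,0.029,0,0,0,0.6]
    - [-0.004,0.029,0,0,0,0.6]
    - [-0.004,0.029,0,0,0,0.6]
    - [-0.004,0.029,0,0,0,0.6]
    - [-0.002,0.015,0,0,0,0.6]

```text
clock: 16.8
tcp_pos: [0.5055, 0.1783, 0.2079]
orientation: [-0.001, 0.166, 0.986, -0.0]
wrist_force: [0.3, -0.8, -1.3]
finger_gap: 0.0488
```

```bash
python3 - <<'E'
from m import *
st()
E
```

```text
t 16.8 tcp [0.5055 0.1783 0.2079] psi 70.88 zax [-0.003 -0.    -1.   ] gap 0.0488 F [ 0.3 -0.8 -1.3] j [ 0.19  0.25 -0.1   1.23  0.    0.52]
```

Call:
jog_arm:
  plan:
    - [-0.003,0.011,0,0,0,0]
    - [-0.003,0.011,0,0,0,0]
    - [0,0,0,0,0,0]
    - [0,0,-0.015,0,0,0]
    - [0,0,-0.015,0,0,0]
    - [0,0,-0.015,0,0,0]
    - [0,0,-0.015,0,0,0]
    - [0,0,-0.015,0,0,0]
    - [0,0,0,0,0,0]
    - [0,0,0,0,0,0]

```text
clock: 17.8
tcp_pos: [0.501, 0.1979, 0.1345]
orientation: [-0.0, 0.168, 0.986, -0.0]
wrist_force: [0.4, -0.2, 0.7]
finger_gap: 0.0485
```

```bash
python3 - <<'E'
from m import *
st();b=snap('side','s10.png');a=snap('top','t10.png')
cv2.imwrite('pics/c13.png',np.hstack([cv2.resize(a[150:270,150:270],(390,390)),cv2.resize(b[80:200,215:335],(390,390))])[:,:,::-1])
E
```

```text
t 17.8 tcp [0.501  0.1979 0.1345] psi 70.67 zax [-0. -0. -1.] gap 0.0485 F [ 0.4 -0.2  0.7] j [ 0.23  0.29 -0.23  1.05 -0.    0.56]
```

View pics/c13.png

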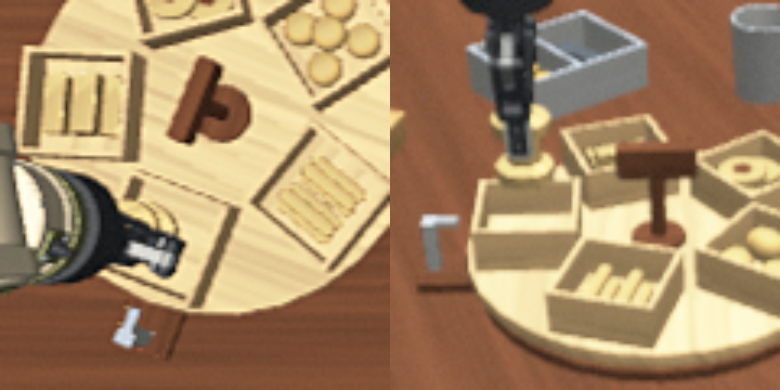

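Call:
jog_arm:
  plan:
    - [-0.001,0.002,-0.005,0,0,0]
    - [0,0,-0.01,0,0,0]
    - [0,0,-0.01,0,0,0]
    - [0,0,-0.01,0,0,0]
    - [0,0,-0.01,0,0,0]
    - [0,0,-0.008,0,0,0]
    - [0,0,-0.004,0,0,0]
    - [0,0,0,0,0,0]
    - [0,0,0,0,0,0]
    - [0,0,0,0,0,0]

```text
clock: 18.9
tcp_pos: [0.5003, 0.2007, 0.0778]
orientation: [0.0, 0.167, 0.986, 0.0]
wrist_force: [-0.8, -1.1, -1.0]
finger_gap: 0.0484
```

```bash
python3 - <<'E'
from m import *
st();b=snap('side','s11.png');a=snap('top','t11.png')
cv2.imwrite('pics/c14.png',np.hstack([cv2.resize(a[150:270,150:270],(390,390)),cv2.resize(b[110:190,215:295],(390,390))])[:,:,::-1])
E
```

```text
t 18.9 tcp [0.5003 0.2007 0.0778] psi 70.74 zax [ 0.001  0.    -1.   ] gap 0.0484 F [-0.8 -1.1 -1. ] j [ 0.23  0.34 -0.31  0.92  0.    0.57]
```

View pics/c14.png

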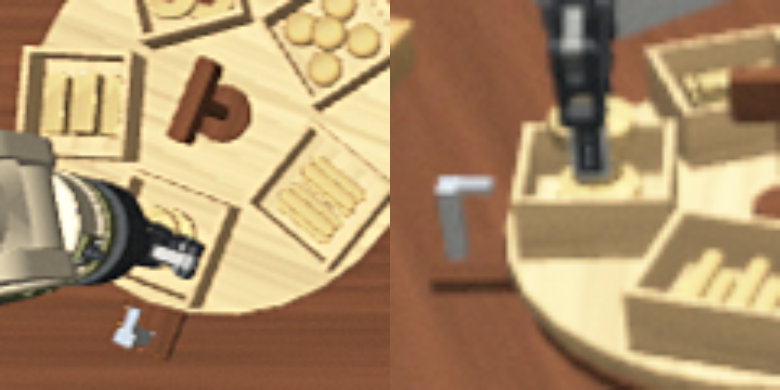

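Call:
jog_arm:
  plan:
    - [0,0,0,0,0,0]
    - [0,0,0,0,0,0]
    - [0,0,0,0,0,0]
    - [0,0,0,0,0,0]
    - [0,0,0,0,0,0]
    - [0,0,0,0,0,0]
    - [0,0,0,0,0,0]
    - [0,0,0,0,0,0]
    - [0,0,0,0,0,0]
    - [0,0,0,0,0,0]
  hand: 0.7

```text
clock: 20.0
tcp_pos: [0.4999, 0.2006, 0.0773]
orientation: [0.0, 0.167, 0.986, 0.0]
wrist_force: [0.6, -0.3, 0.1]
finger_gap: 0.0597
```

Call:
jog_arm:
  plan:
    - [0,0,0.005,0,0,0]
    - [0,0,0.01,0,0,0]
    - [0,0,0.01,0,0,0]
    - [0,0,0.02,0,0,0]
    - [0,0,0.02,0,0,0]
    - [0,0,0.02,0,0,0]
    - [0,0,0.02,0,0,0]
    - [0,0,0.02,0,0,0]
    - [0,0,0.01,0,0,0]
    - [0,0,0,0,0,0]

```text
clock: 21.0
tcp_pos: [0.501, 0.2009, 0.2145]
orientation: [0.002, 0.167, 0.986, 0.001]
wrist_force: [-0.4, -0.8, -0.2]
finger_gap: 0.0597
```

Call:
jog_arm:
  plan:
    - [0,-0.02,0,0,0,0]
    - [0.003,-0.03,0,0,0,0]
    - [0.003,-0.03,0,0,0,0]
    - [0.003,-0.03,0,0,0,0]
    - [0.003,-0.03,0,0,0,0]
    - [0.003,-0.03,0,0,0,0]
    - [0.003,-0.03,0,0,0,0]
    - [0.003,-0.03,0,0,0,0]
    - [0.003,-0.03,0,0,0,0]
    - [0.003,-0.03,0,0,0,0]

```text
clock: 22.0
tcp_pos: [0.5263, -0.0905, 0.2112]
orientation: [-0.001, 0.167, 0.986, 0.0]
wrist_force: [0.2, -0.6, -0.5]
finger_gap: 0.0595
```

Call:
jog_arm:
  plan:
    - [0,-0.03,0,0,0,0]
    - [0,-0.03,0,0,0,0]
    - [0,-0.03,0,0,0,0]
    - [0,-0.02,0,0,0,0]
    - [0,-0.02,0,0,0,0]
    - [0,0,0,0,0,0]
    - [0,0,0,0,0,0]
    - [0,0,0,0,0,0]
    - [0,0,0,0,0,0]
    - [0,0,0,0,0,0]

```text
clock: 23.0
tcp_pos: [0.5269, -0.2185, 0.2124]
orientation: [0.0, 0.167, 0.986, 0.0]
wrist_force: [0.6, -0.2, -0.1]
finger_gap: 0.0599
```

```bash
python3 - <<'E'
from m import *
st();b=snap('side','s12.png');a=snap('top','t12.png')
cv2.imwrite('pics/c15.png',cv2.resize(b[90:200,210:370],None,fx=5,fy=5,interpolation=2)[:,:,::-1])
cv2.imwrite('pics/c16.png',cv2.resize(a[198:262,170:234],None,fx=9,fy=9,interpolation=0)[:,:,::-1])
E
```

```text
t 23.0 tcp [ 0.5269 -0.2185  0.2124] psi 70.8 zax [ 0.  0. -1.] gap 0.0599 F [ 0.6 -0.2 -0.1] j [-0.53  0.31 -0.    1.26  0.   -0.2 ]
```

View pics/c15.png

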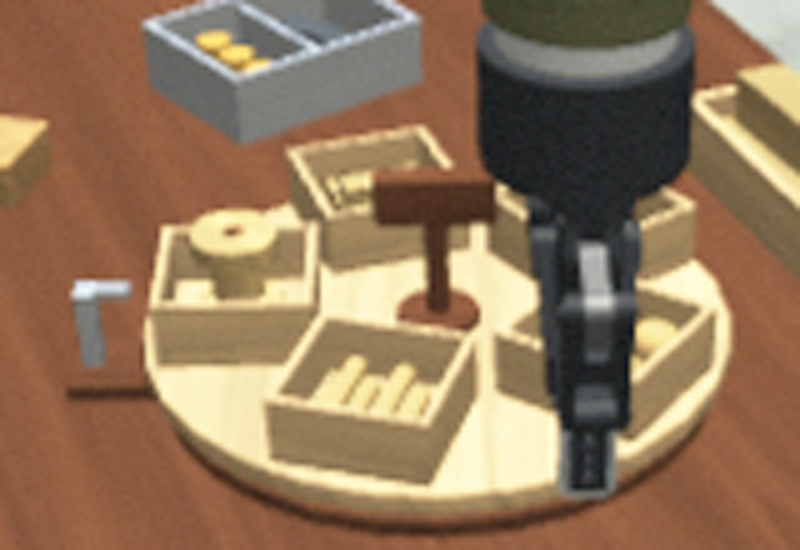

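View pics/c16.png

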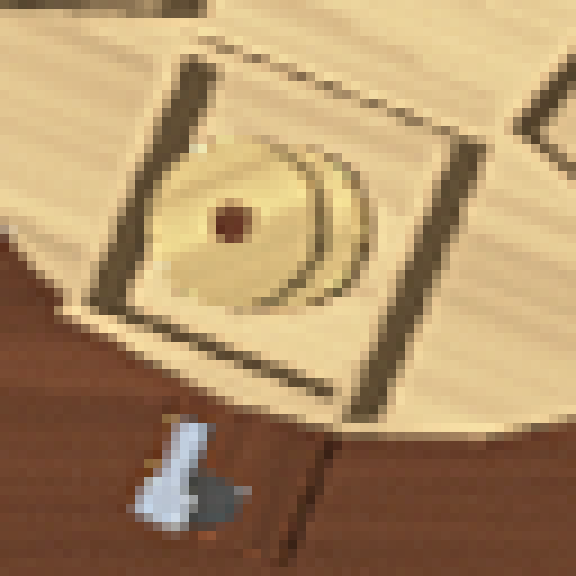

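The bobbin stands upright in the bin, hole at about (195,223) in the top view. The bin's edges are on the same pixels as before, with the pointer on its midline. The arm is clear, so I hand in.

```bash
python3 -c "
from h import *
print(hand_in())"
```

```text
the job is handed in; nothing more can be done
None
```

I turned the carousel about 71° clockwise by its handle, which brought the empty bin to the pointer. I then let go, picked the pale bobbin by its flanges, and released it a few millimetres above the bin's floor.

- **Bin at the pointer:** before I let go of the handle, the bin's midline was within about 1 mm (0.3°) of the pointer. After the drop, its edges were on the same pixels.
- **Bobbin:** it stands upright inside the bin. The other turned pieces and the blue and turquoise reels were never touched.
- **Time and forces:** the clock read 23 s at the last move. The highest wrist force I read was about 17 N, while closing on the handle. The arm ended clear of everything.
- **Disagreements:** the estimates of the carousel axis differed by 2–4 mm. One of the bin's edges read about 1.3° off and 5 mm out. The pointer-to-bin check does not depend on the axis estimate. A final disc fit was spoiled because the arm blocked the view, so I ignored it.

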